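Open the drive box on the desk

ROBOT

A 7-joint arm with a two-finger parallel gripper is mounted at the origin on the work surface. World frame = base frame: x ahead of the robot, y to its left, z up, the work surface at z = 0. Lengths are in m, angles in rad, forces in N, time in s.
With the tool pointing down it reaches from about 0.35 to 0.9 m from the base axis. Payload 7.2 kg.
Tool frame: the origin (TCP) lies on the centre line of the jaws, within the pads' length; the fingertips stand 8 mm ahead of it and the grasp point (between the pads) lies 11 mm behind it (bot.nose_length is the distance from the TCP to the fingertips, in m); z points along the fingers, x is the direction in which the jaws open and shut, and the axes are right-handed (so a half turn about z gives the same grasp; the last joint's range is limited). The gripper opens to 85 mm and grips with 20 to 120 N. Pads are 22 mm wide; open, the fingers measure 114 mm over their backs; the gripper's body (76 mm by 85 mm) begins 54 mm behind the grasp point. The pads swing forward as they close: fully open they stand 13 mm farther back than shut.
Start: joints at [1.18, 0.411, -0.013, 1.596, 0.006, 1.134, -0.082], TCP at [0.198, -0.593, 0.239] pointing down, gripper open.
Joint ranges: [-2.95, 2.95], [-0.29, 1.99], [-1.47, 1.44], [0.14, 2.54], [-1.03, 4.17], [0.13, 1.85], [-2.86, 2.86]. Speed limits (rad/s): [2.39, 2.39, 3.01, 3.01, 3.14, 3.14, 3.14].

INTERFACE

Orientations are given as a unit quaternion [w, x, y, z].
In Python, from rig import bot gives the robot as it stands. The module is installed in compiled form; this text tells all that it offers.
- The arm moves only by the tool servo_tool, never from a script. Its argument "steps" is a list of rows, each an object with "offset": the shift along the tool's x, y, z in cm, a list of three; "delta_rot": the turn, a rotation vector about the tool's x, y, z in rad, a list of three; "fingers": the finger opening in cm, from 0 to 8.54. A call has 1 to 10 rows; each row is the pose to reach, as a shift and turn from the pose measured when the call began, along the tool's axes at that moment; what a row does not reach only later rows make up. A row lasts 1/12 s, in which the tool goes at most 41.7 mm and 7.16 degrees, less where a joint would pass 70% of its speed; a pose out of reach is approached as far as the arm can. A call with a gripper value outside its range is refused whole. The fingers move at their own pace and stop on an object; the grip force is fixed at half the most. Time passes only in rows, so rows that repeat a pose let the fingers close. It gives the time, the measured TCP pose, the force and the opening at its end, in the units of the state.
- bot.get_state(): the state, without advancing time (a new reading comes with each control period).
- bot.camera(name): name is "scene" or "side" or "wrist"; returns a dict with "color" (384x512x3 uint8, blue, green, red), "depth" (384x512 float32, m along the optical axis (not along the pixel's ray), 0 where there is no reading), "intrinsics" (3x3 intrinsics, pixels), "k1" (the pictures are not rectified: a ray, as slopes to the right and down, at radius r is drawn at 1 + k1 r^2 times it, then the intrinsics apply), "world_from_camera" (4x4, takes a point from camera to world coordinates). Camera axes: x right, y down, z forward; pixel columns grow to the right and rows downward; lengths in m; the calibration is good to about 2 mm. A picture is of the moment at which its call begins.
- bot.hand_in(): hands the job in, once; it reports no verdict.
The state is a dict: "t": time; "joint_pos": joint angles; "qvel": joint speeds; "effort": joint torques, N m; "ee_pos": TCP position; "orientation": TCP orientation; "force": force on the tool from outside, world axes, zero at the start; "torque": the same for the moment, N m; "grip_width": opening from 0.0 (shut) to 1.0 (fully open).
Only numpy, scipy, OpenCV 4.12 (cv2) and the standard library are available. Lean on these libraries where they do the work, as an engineer would, in place of code of your own. Each camera call takes 0.05 s, during which the arm holds its last target. There are 200 camera calls.

TASK

Open the wide drive box on the desk: with the fingertips, press its snap tab all the way down, then push the released cover along its rails towards the end stop until it is right off the drive bay and the bay is fully uncovered. The cover is only pushed, never lifted. Leave the narrow battery box shut with its tab up, and do not disturb the other things on the desk.

Things in the scene. Friction and masses are not known exactly. Their poses are not given: they have to be found in the camera images.
- drive_box: The WIDE box, fixed: black plastic, 236 (its x) by 146 mm (y). Origin: centre of its underside, on the desk. +x points from the bay to the end stop: the way the cover slides off. Side rails: inner faces y = +-64 mm, tops 61 mm high. Between them run ledges, tops z = 50 mm, that carry the cover; between the ledges the deck beyond the bay is at z = 45 mm. Lip at x = -118 to -112 mm, 57 mm high.
- drive_cover: The wide box's loose sliding cover: grey plastic plate 100 (x) by 124 (y) by 6 mm, 0.1 to 0.2 kg, slides with about 1 N. Origin: centre of its underside; axes as the box's. In the box's frame its origin is at x = -60 mm seated over the bay, +50 mm against the end stop; the bay is wholly uncovered from +32 mm on. On the ledges its plate top is 56 mm above the desk.
- drive_rib (a point): Centre of the top of the push rib that stands across the middle of the wide box's cover: 8 mm thick (x), 80 mm wide (y), 14 mm high above the plate, top 70 mm above the desk. Push its -x face (bay end) towards +x to slide the cover.
- drive_bay (a point): Centre of the wide box's bay opening, at ledge height (50 mm above the desk), x = -60 mm in the box's frame. The opening is 84 mm (x) by 104 mm (y); a flat drive lies in it.
- drive_stop (a point): Middle of the end stop's face on the wide box, at ledge height, x = +100 mm in the box's frame. The stop is 11 mm higher than the ledges.
- drive_tab_top (a point): Centre of the top of the wide box's snap tab: a grey block 34 mm (x) by 40 mm (y), at x = +9 mm, y = 0 in the box's frame, 2 mm beyond the seated cover's edge. Its top is 59 mm above the desk when up (it then blocks the cover) and 46 mm when fully in.
- drive_tab (a joint): How far the wide box's snap tab is pressed straight down, m: 0 up, 0.013 fully in (hard stop). It moves at about 5 N and stays where it is left, it does not spring back. The cover passes over it from about 0.010 on.
- cell_box: The NARROW box (battery cells), fixed, to be left alone: same make, length, heights and axes as the wide one but only 102 mm wide. It stands beside the wide one, on either side. Origin: centre of its underside.
- cell_cover: The narrow box's loose cover, 100 x 80 x 6 mm with a rib 36 mm wide and 14 mm high; stays seated (origin at x = -60 mm in the narrow box's frame). Origin: centre of its underside.
- cell_tab (a joint): The narrow box's snap tab, m: 0 up, to be left up.
- mug: Bystander, leave alone: white mug, 76 mm across, 90 mm tall, standing. Origin: centre of its underside.
- spray: Bystander, leave alone: bare metal can, 38 mm across, 100 mm tall, standing. Origin: centre of its underside.
- screwdriver: Bystander, leave alone: screwdriver lying on the desk, 170 mm long. Origin: on the desk, near its middle.
- mouse: Bystander, leave alone: black computer mouse, 105 x 60 x 34 mm. Origin: centre of its underside.
- cases: Bystander, leave alone: stack of four flat disc cases, 125 x 142 x 40 mm. Origin: centre of its underside.
- tape: Bystander, leave alone: roll of paper tape lying flat, 84 mm across, 19 mm high. Origin: centre of its underside.
- adapter: Bystander, leave alone: black power adapter, 110 x 50 x 32 mm. Origin: centre of its underside.
Things that resemble listed ones, but are neither listed nor needed, are in the scene too. Leave any turquoise look-alike of the drive_cover alone. Leave any blue look-alike of the cell_cover alone.

How it is judged:
By the outcome, as a careful person would: the job done as asked, in the order asked, and still so for the second after the job is handed in, with the robot touching nothing.
It also fails if it takes over 38 s, if anything falls off the work surface, if the arm or the gripper's body presses on something with over 40 N, if the wrist force passes 120 N, or if a joint passes its speed limit or range.

## Working session

There is one attempt and no reset: what is moved stays moved. The work goes in short steps, Python scripts to look and compute and a tool call to move; the robot and the scene stay as the last step left them, time stands still between calls to the robot, and variables do not carry over. Pictures are saved under pics/ and viewed, about 8 in all and at most 12, crops included, and the job is handed in when it is done.

Besides the shell and the picture viewer there is one more tool, called after "Emit:" as name(argument=value, ...), one argument or row to a line, values as JSON. servo_tool: Moves the arm, as the interface text tells. Its arguments: {"type":"object","properties":{"steps":{"type":"array"}},"required":["steps"]}

```bash
mkdir -p pics; cat > h.py <<'E'
import numpy as np, cv2
from rig import bot
def cloud(c):
    K=c["intrinsics"];d=c["depth"];h,w=d.shape
    u,v=np.meshgrid(np.arange(w),np.arange(h))
    D=np.array([c["k1"],0,0,0,0],float)
    p=cv2.undistortPoints(np.stack([u,v],-1).reshape(-1,1,2).astype(float),K,D).reshape(h,w,2)
    P=np.dstack([p*d[...,None],d])
    T=c["world_from_camera"]
    return P@T[:3,:3].T+T[:3,3]
E
python3 - <<'E'
from h import *
s=bot.get_state();print(s, bot.nose_length)
for n in("scene","side"):
    c=bot.camera(n);np.savez(n+".npz",P=cloud(c),d=c["depth"],c=c["color"]);print(n,c["world_from_camera"].round(3))
    cv2.imwrite(f"pics/{n}.png",cv2.resize(c["color"],(800,600)))
E
```

```text
{'t': 0.0, 'joint_pos': array([ 1.17979249,  0.41191078, -0.01272896,  1.59705573,  0.00561352,
        1.13428934, -0.08219809]), 'qvel': array([ 1.38699154e-05,  8.81782806e-04, -2.00834466e-03, -1.73560110e-03,
        1.83034232e-03,  9.39439878e-04,  4.80488576e-04]), 'effort': array([ 1.19748300e-03, -6.00630569e+01,  6.82532843e-01, -2.99403083e+01,
        1.38625983e-02,  1.08113603e-02,  3.66112943e-05]), 'ee_pos': array([ 0.19807907, -0.59226851,  0.23844141]), 'orientation': array([-4.25058483e-04,  8.11563718e-01, -5.84263356e-01, -6.93875803e-04]), 'force': array([ 0.55334195,  0.41753553, -0.30629035]), 'torque': array([ 0.01246471, -0.00160744, -0.04225824]), 'grip_width': 1.0024499849924515} 0.008
scene [[-0.342  0.563 -0.752  1.357]
 [ 0.94   0.191 -0.285  0.289]
 [-0.017 -0.804 -0.594  0.729]
 [ 0.     0.     0.     1.   ]]
side [[-0.903 -0.315  0.291  0.154]
 [-0.429  0.668 -0.608  0.738]
 [-0.003 -0.674 -0.739  0.98 ]
 [ 0.     0.     0.     1.   ]]
```

View pics/scene.png

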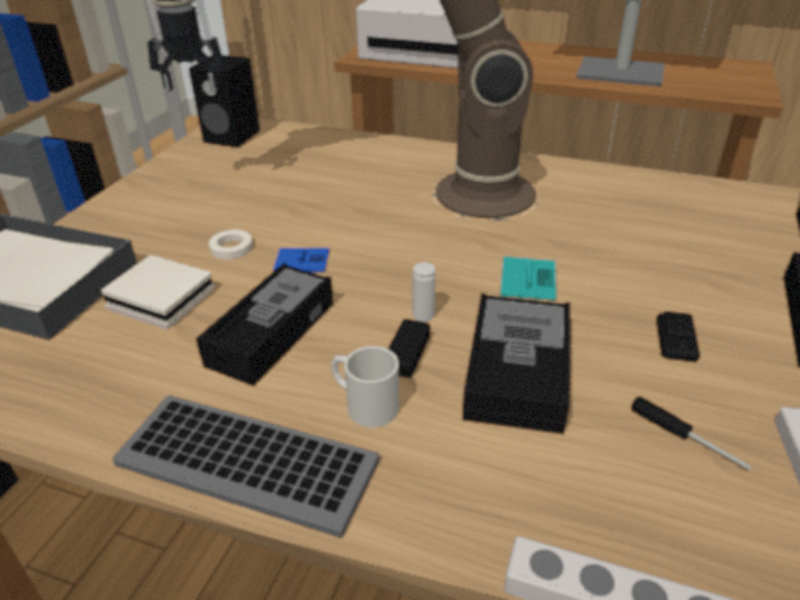

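View pics/side.png

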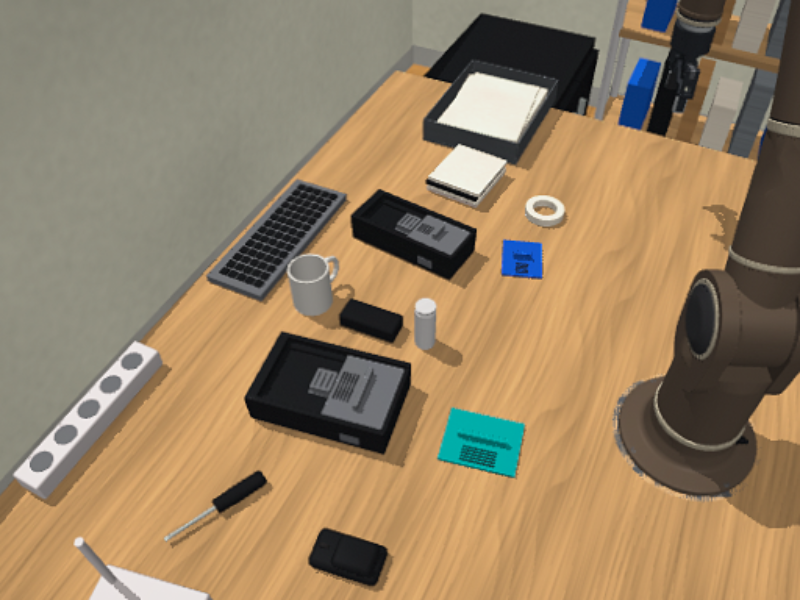

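The scene view shows the wide box at (520,360) with the narrow one at (265,320). In the side view the wide cover is at (365,390), its tab at (322,382), and the bay end faces the robot. Next I'll measure the box pose from the depth.

```bash
python3 - <<'E'
from h import *
R=[]
for n,(a,b,c0,d0) in (("side",(240,415,330,455)),("scene",(460,578,290,430))):
    z=np.load(n+".npz");P=z["P"];c=z["c"].astype(int);k=.64
    m=np.zeros(P.shape[:2],bool);m[int(c0*k):int(d0*k),int(a*k):int(b*k)]=1
    m&=z["d"]>0
    top=m&(P[...,2]>.035)&(P[...,2]<.08)
    rim=m&(P[...,2]>.0585)&(P[...,2]<.064)
    grey=top&(c.min(-1)>60)&(P[...,2]>.05)
    rib=m&(P[...,2]>.066)&(P[...,2]<.075)
    for nm,mm in(("top",top),("rim",rim),("grey",grey),("rib",rib)):
        q=P[mm]
        if len(q)<5: print(n,nm,len(q));continue
        r=cv2.minAreaRect((q[:,:2]*1000).astype(np.float32));print(n,nm,len(q),np.round(r[0],1),np.round(r[1],1),round(r[2],1),q.mean(0).round(4))
    q=P[top];print(np.histogram(q[:,2],bins=np.arange(.035,.081,.003)))
E
```

```text
side top 4818 [560.1 191.6] [237.5 150.2] 7.6 [0.556  0.1963 0.0536]
side rim 1122 [559.7 192.1] [236.  149.5] 7.9 [0.5667 0.1959 0.0607]
side grey 1753 [564.2 193.2] [232.4 131.2] 10.8 [0.5074 0.1867 0.0573]
side rib 99 [562.3 233.4] [199.6  78.5] 36.0 [0.5075 0.191  0.0698]
(array([  76,   73,  343,  739,  305,  317,  772, 1064,  721,  288,   39,
         52,   28,    1,    0]), array([0.035, 0.038, 0.041, 0.044, 0.047, 0.05 , 0.053, 0.056, 0.059,
       0.062, 0.065, 0.068, 0.071, 0.074, 0.077, 0.08 ]))
scene top 4512 [562. 191.] [242.3 145.8] 8.7 [0.5791 0.1955 0.0509]
scene rim 474 [565.8 191.8] [233.1 143.6] 8.3 [0.6032 0.1971 0.0597]
scene grey 1524 [556.  189.9] [230.  143.2] 7.9 [0.5143 0.1865 0.055 ]
scene rib 63 [503.9 185.8] [11.9 77.6] 10.1 [0.5037 0.1839 0.0674]
(array([ 61, 195, 925, 327, 350, 546, 935, 750, 303,  39,  67,  13,   1,
         0,   0]), array([0.035, 0.038, 0.041, 0.044, 0.047, 0.05 , 0.053, 0.056, 0.059,
       0.062, 0.065, 0.068, 0.071, 0.074, 0.077, 0.08 ]))
```

Emit:
servo_tool(
  steps=[
    {"offset": [-62.6,-60.2,0],"delta_rot": [0,0,0.18],"fingers": 0},
    {"offset": [-62.6,-60.2,0],"delta_rot": [0,0,0.18],"fingers": 0},
    {"offset": [-62.6,-60.2,0],"delta_rot": [0,0,0.18],"fingers": 0},
    {"offset": [-62.6,-60.2,0],"delta_rot": [0,0,0.18],"fingers": 0},
    {"offset": [-62.6,-60.2,0],"delta_rot": [0,0,0.18],"fingers": 0},
    {"offset": [-62.6,-60.2,0],"delta_rot": [0,0,0.18],"fingers": 0},
    {"offset": [-62.6,-60.2,0],"delta_rot": [0,0,0.18],"fingers": 0},
    {"offset": [-62.6,-60.2,0],"delta_rot": [0,0,0.18],"fingers": 0},
    {"offset": [-62.6,-60.2,0],"delta_rot": [0,0,0.18],"fingers": 0},
    {"offset": [-62.6,-60.2,0],"delta_rot": [0,0,0.18],"fingers": 0},
  ],
)

```text
t: 0.93
ee_pos: [0.3769, -0.2142, 0.2394]
orientation: [-0.0, 0.756, -0.655, -0.001]
force: [1.2, -0.4, -0.0]
grip_width: 0.0
```

```bash
cat > off.py <<'E'
# python3 off.py bx by z : tool offset (cm) and rotvec to reach box-frame (bx,by) mm, TCP height z mm
import sys
from h import *
from scipy.spatial.transform import Rotation as R
C=np.array([.5605,.1915]);Y=np.deg2rad(8.1)
def show(bx,by,z):
    s=bot.get_state();q=s["orientation"];r=R.from_quat([*q[1:],q[0]])
    M=np.array([[np.cos(Y),-np.sin(Y)],[np.sin(Y),np.cos(Y)]])
    p=np.r_[C+M@[bx/1000,by/1000],z/1000]
    xd=np.r_[M@[0,-1],0];zd=np.array([0,0,-1]);t=R.from_matrix(np.c_[xd,np.cross(zd,xd),zd])
    b=M.T@(s["ee_pos"][:2]-C)*1000
    print("t",s["t"],"box xy",b.round(1),"z",s["ee_pos"][2].round(4),"F",s["force"].round(1),"grip",round(s["grip_width"],2))
    print("off cm",(r.inv().apply(p-s["ee_pos"])*100).round(2),"rot",(r.inv()*t).as_rotvec().round(3))
if __name__=="__main__": show(*map(float,sys.argv[1:]))
E
python3 off.py 11 0 200
```

```text
t 0.9333 box xy [-238.9 -375.8] z 0.2394 F [ 1.2 -0.4 -0. ] grip 0.0
off cm [-37.55 -25.04   3.97] rot [0.    0.001 0.001]
```

Emit:
servo_tool(
  steps=[
    {"offset": [-37.5,-25,2],"delta_rot": [0,0,0],"fingers": 0},
    {"offset": [-37.5,-25,2],"delta_rot": [0,0,0],"fingers": 0},
    {"offset": [-37.5,-25,2],"delta_rot": [0,0,0],"fingers": 0},
    {"offset": [-37.5,-25,2],"delta_rot": [0,0,0],"fingers": 0},
    {"offset": [-37.5,-25,2],"delta_rot": [0,0,0],"fingers": 0},
    {"offset": [-37.5,-25,2],"delta_rot": [0,0,0],"fingers": 0},
    {"offset": [-37.5,-25,2],"delta_rot": [0,0,0],"fingers": 0},
    {"offset": [-37.5,-25,4],"delta_rot": [0,0,0],"fingers": 0},
    {"offset": [-37.5,-25,4],"delta_rot": [0,0,0],"fingers": 0},
    {"offset": [-37.5,-25,4],"delta_rot": [0,0,0],"fingers": 0},
  ],
)

```text
t: 1.77
ee_pos: [0.5552, 0.16, 0.2054]
orientation: [-0.0, 0.756, -0.655, -0.001]
force: [0.2, -0.2, 1.1]
grip_width: 0.0
```

```bash
python3 off.py 11 0 90
```

```text
t 1.7667 box xy [ -9.6 -30.4] z 0.2054 F [ 0.2 -0.2  1.1] grip 0.0
off cm [-3.03 -2.07 11.54] rot [0.001 0.001 0.001]
```

Emit:
servo_tool(
  steps=[
    {"offset": [-3,-2.1,3],"delta_rot": [0,0,0],"fingers": 0},
    {"offset": [-3,-2.1,3],"delta_rot": [0,0,0],"fingers": 0},
    {"offset": [-3,-2.1,3],"delta_rot": [0,0,0],"fingers": 0},
    {"offset": [-3,-2.1,3],"delta_rot": [0,0,0],"fingers": 0},
    {"offset": [-3,-2.1,3],"delta_rot": [0,0,0],"fingers": 0},
  ],
)

```text
t: 2.18
ee_pos: [0.5719, 0.191, 0.176]
orientation: [0.0, 0.755, -0.656, -0.0]
force: [-0.4, 0.5, -0.1]
grip_width: 0.001
```

```bash
python3 off.py 11 0 75; python3 - <<'E'
from h import *
c=bot.camera("wrist");cv2.imwrite("pics/w1.png",c["color"]);P=cloud(c);np.savez("w1.npz",P=P,c=c["color"],d=c["depth"])
C=np.array([.5605,.1915]);Y=np.deg2rad(8.1);M=np.array([[np.cos(Y),-np.sin(Y)],[np.sin(Y),np.cos(Y)]])
B=np.dstack([(P[...,:2]-C)@M,P[...,2]])*1000
for r in range(40,384,60):
  print(r,[tuple(int(a) for a in B[r,k]) for k in range(20,512,60)])
E
```

```text
t 2.1833 box xy [11.2 -2.1] z 0.176 F [-0.4  0.5 -0.1] grip 0.0
off cm [-2.10e-01  1.00e-02  1.01e+01] rot [ 0.    -0.    -0.001]
40 [(134, 211, 0), (134, 155, 1), (134, 100, 0), (134, 44, 0), (134, -10, 0), (134, -66, 0), (134, -121, 0), (131, -169, 15), (118, -166, 90)]
100 [(81, 207, 21), (81, 164, 0), (81, 105, 1), (81, 39, 46), (81, -9, 45), (81, -58, 50), (80, -128, 0), (80, -187, 0), (80, -198, 60)]
160 [(21, 236, 0), (21, 173, 0), (21, 112, 0), (30, 42, 46), (30, -10, 46), (31, -61, 50), (21, -135, 0), (27, -176, 33), (21, -258, 0)]
220 [(-44, 249, 1), (-44, 184, 0), (-44, 118, 0), (-21, 43, 56), (-22, -10, 55), (-23, -65, 52), (-45, -143, 0), (-32, -187, 32), (-45, -274, 0)]
280 [(-104, 246, 22), (-119, 196, 0), (-120, 127, 0), (17, 16, 212), (22, -5, 218), (23, -25, 220), (-120, -152, 0), (-120, -222, 0), (-120, -292, 0)]
340 [(-205, 284, 0), (22, 42, 245), (1, 36, 224), (27, 9, 251), (19, -4, 243), (26, -18, 250), (17, -37, 241), (22, -50, 247), (-205, -311, 0)]
```

View pics/w1.png

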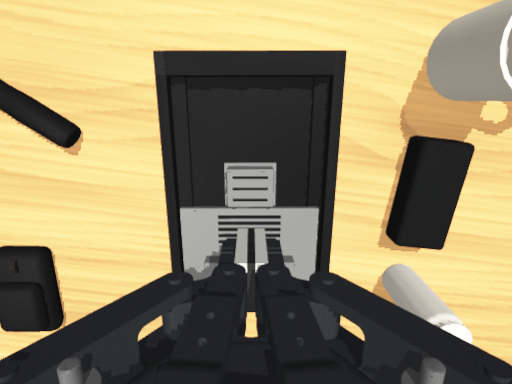

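The wrist view shows the box square in frame. The tab is at columns 225–275, rows 163–207, with the cover edge at row 207. I'll refine the tab and box position from this cloud.

```bash
python3 - <<'E'
from h import *
z=np.load("w1.npz");P=z["P"]
C=np.array([.5605,.1915]);Y=np.deg2rad(8.1);M=np.array([[np.cos(Y),-np.sin(Y)],[np.sin(Y),np.cos(Y)]])
B=np.dstack([(P[...,:2]-C)@M,P[...,2]])*1000
w=B[165:205,228:273].reshape(-1,3);print("tab",np.percentile(w,[2,50,98],axis=0).round(1))
m=(B[...,2]>57.5)&(B[...,2]<64);m[230:]=0;m[:,:140]=0;m[:,360:]=0
w=B[m&(B[...,0]>30)];print("rim",np.percentile(w,[.5,50,99.5],axis=0).round(1))
L=[];
for r in range(90,215,10):
    i=np.where(m[r])[0]
    if len(i): print(r,B[r,i[0]].round(1),B[r,i[-1]].round(1))
for k in (210,245,290): print(k,B[200:214:2,k].round(0).tolist())
E
```

```text
tab [[ -5.6 -20.   46.2]
 [ 12.   -1.5  59.4]
 [ 25.9  17.1  61. ]]
rim [[ 31.2 -73.5  58.3]
 [104.6  -0.9  61.2]
 [117.4  71.5  63.1]]
90 [88.7 71.4 61.4] [ 88.5 -73.2  61.3]
100 [81.2 71.6 60.2] [ 81.1 -72.9  62. ]
110 [73.7 70.9 62.4] [ 73.4 -73.9  60.4]
120 [65.9 71.1 61.1] [ 65.7 -73.6  61.1]
130 [58.  70.9 61.5] [ 57.9 -73.2  61.7]
140 [49.9 71.9 60.2] [ 49.8 -73.2  61.1]
150 [41.7 71.6 60.8] [ 41.8 -72.8  62. ]
160 [33.6 71.1 62.1] [ 33.1 -73.9  60.4]
170 [25.  71.3 61.2] [ 24.8 -73.6  61.1]
180 [16.1 71.3 60.5] [ 16.2 -73.3  61.4]
190 [ 7.5 71.1 61. ] [  7.1 -73.4  60.6]
200 [-1.7 71.1 60.6] [ -1.9 -73.2  60.6]
210 [-10.8  71.8  60.7] [-10.6 -73.5  61.9]
210 [[-7.0, 35.0, 45.0], [-9.0, 35.0, 44.0], [-11.0, 35.0, 46.0], [-11.0, 35.0, 51.0], [-11.0, 34.0, 56.0], [-13.0, 34.0, 56.0], [-14.0, 34.0, 57.0]]
245 [[-2.0, 3.0, 60.0], [-4.0, 3.0, 59.0], [-6.0, 3.0, 60.0], [-8.0, 3.0, 59.0], [-11.0, 3.0, 55.0], [-13.0, 3.0, 55.0], [-14.0, 3.0, 57.0]]
290 [[-7.0, -38.0, 45.0], [-8.0, -38.0, 47.0], [-11.0, -38.0, 45.0], [-10.0, -37.0, 53.0], [-11.0, -37.0, 56.0], [-12.0, -37.0, 57.0], [-15.0, -37.0, 56.0]]
```

Emit:
servo_tool(
  steps=[
    {"offset": [-0.1,0,3.5],"delta_rot": [0,0,0],"fingers": 0},
    {"offset": [-0.1,0,7],"delta_rot": [0,0,0],"fingers": 0},
    {"offset": [-0.1,0,10],"delta_rot": [0,0,0],"fingers": 0},
    {"offset": [-0.1,0,10],"delta_rot": [0,0,0],"fingers": 0},
    {"offset": [-0.1,0,10.3],"delta_rot": [0,0,0],"fingers": 0},
    {"offset": [-0.1,0,10.6],"delta_rot": [0,0,0],"fingers": 0},
    {"offset": [-0.1,0,10.9],"delta_rot": [0,0,0],"fingers": 0},
    {"offset": [-0.1,0,11.2],"delta_rot": [0,0,0],"fingers": 0},
  ],
)

```text
t: 2.9
ee_pos: [0.5733, 0.1921, 0.0664]
orientation: [-0.002, 0.755, -0.656, 0.001]
force: [0.5, -0.7, 5.1]
grip_width: -0.004
```

```bash
python3 off.py 11 -1 53
```

```text
t 2.9 box xy [12.8 -1.3] z 0.0664 F [ 0.5 -0.7  5.1] grip -0.0
off cm [-0.02  0.18  1.34] rot [-0.004  0.    -0.002]
```

Contact came at 5 N, as expected. Pressing fully in.

Emit:
servo_tool(
  steps=[
    {"offset": [0,0.1,0.3],"delta_rot": [0,0,0],"fingers": 0},
    {"offset": [0,0.1,0.6],"delta_rot": [0,0,0],"fingers": 0},
    {"offset": [0,0.1,0.9],"delta_rot": [0,0,0],"fingers": 0},
    {"offset": [0,0.1,1.15],"delta_rot": [0,0,0],"fingers": 0},
    {"offset": [0,0.1,1.3],"delta_rot": [0,0,0],"fingers": 0},
    {"offset": [0,0.1,1.4],"delta_rot": [0,0,0],"fingers": 0},
    {"offset": [0,0.1,1.4],"delta_rot": [0,0,0],"fingers": 0},
  ],
)

```text
t: 3.48
ee_pos: [0.5734, 0.1921, 0.0541]
orientation: [-0.002, 0.755, -0.656, 0.002]
force: [-2.4, -1.2, 14.0]
grip_width: -0.001
```

```bash
python3 off.py 11 -1 53
```

```text
t 3.4833 box xy [12.8 -1.2] z 0.0541 F [-2.4 -1.2 14. ] grip -0.0
off cm [-0.02  0.18  0.1 ] rot [-0.006  0.    -0.002]
```

Emit:
servo_tool(
  steps=[
    {"offset": [0,0.1,0.15],"delta_rot": [0,0,0],"fingers": 0},
    {"offset": [0,0.1,0.3],"delta_rot": [0,0,0],"fingers": 0},
    {"offset": [0,0.1,0.3],"delta_rot": [0,0,0],"fingers": 0},
  ],
)

```text
t: 3.73
ee_pos: [0.5734, 0.1921, 0.0539]
orientation: [-0.003, 0.755, -0.656, 0.003]
force: [-5.3, -3.9, 23.3]
grip_width: 0.0
```

```bash
python3 off.py -90 -1 100
```

```text
t 3.7333 box xy [12.8 -1.2] z 0.0539 F [-5.3 -3.9 23.3] grip 0.0
off cm [ 0.   10.24 -4.7 ] rot [-0.009 -0.001 -0.002]
```

Emit:
servo_tool(
  steps=[
    {"offset": [0,0,-2],"delta_rot": [0,0,0],"fingers": 0},
    {"offset": [0,0,-5],"delta_rot": [0,0,0],"fingers": 0},
    {"offset": [0,0,-5],"delta_rot": [0,0,0],"fingers": 0},
    {"offset": [0,3,-5],"delta_rot": [0,0,0],"fingers": 0},
    {"offset": [0,6.5,-5],"delta_rot": [0,0,0],"fingers": 0},
    {"offset": [0,10.2,-5],"delta_rot": [0,0,0],"fingers": 0},
    {"offset": [0,10.2,-5],"delta_rot": [0,0,0],"fingers": 0},
    {"offset": [0,10.2,-5],"delta_rot": [0,0,0],"fingers": 0},
    {"offset": [0,10.2,-5],"delta_rot": [0,0,0],"fingers": 0},
  ],
)

```text
t: 4.48
ee_pos: [0.4726, 0.1782, 0.1035]
orientation: [-0.004, 0.755, -0.656, 0.004]
force: [-0.6, 0.5, 0.3]
grip_width: 0.001
```

```bash
python3 off.py -90 -1 68; python3 - <<'E'
from h import *
c=bot.camera("side");P=cloud(c)
cv2.imwrite("pics/s2.png",cv2.resize(c["color"][190:310,130:290],(800,600)))
C=np.array([.5605,.1915]);Y=np.deg2rad(8.1);M=np.array([[np.cos(Y),-np.sin(Y)],[np.sin(Y),np.cos(Y)]])
B=np.dstack([(P[...,:2]-C)@M,P[...,2]])*1000
m=(B[...,0]>-4)&(B[...,0]<22)&(abs(B[...,1])<15)&(B[...,2]<75)&(B[...,2]>30)
print("tab z",m.sum(),np.percentile(B[m][:,2],[10,50,90]))
m=(abs(B[...,1])<37)&(B[...,2]<74)&(B[...,2]>67);print("rib x",m.sum(),np.percentile(B[m][:,0],[5,50,95]))
E
```

```text
t 4.4833 box xy [-88.8  -0.8] z 0.1035 F [-0.6  0.5  0.3] grip 0.0
off cm [0.02 0.15 3.54] rot [-0.01  -0.    -0.002]
tab z 97 [44.29115129 46.43122871 48.52176215]
rib x 57 [-63.8683874  -60.41271376 -56.15134814]
```

View pics/s2.png

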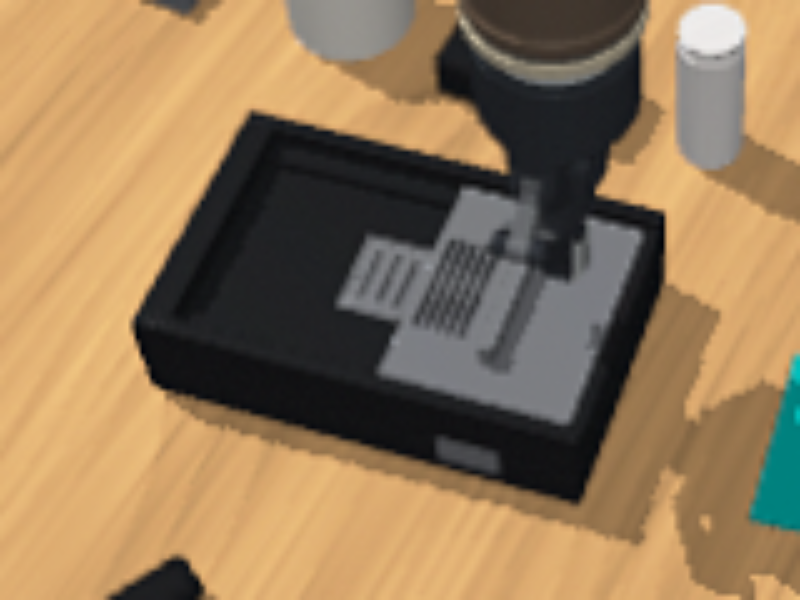

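The tab is flush: its top is at 46 mm, next to the cover edge near pixel (385,275). The rib is at (515,310) and the fingers stand behind it. Now I'll lower behind the rib.

Emit:
servo_tool(
  steps=[
    {"offset": [0,0.1,1.5],"delta_rot": [-0.01,0,0],"fingers": 0},
    {"offset": [0,0.1,2.8],"delta_rot": [-0.01,0,0],"fingers": 0},
    {"offset": [0,0.1,3.4],"delta_rot": [-0.01,0,0],"fingers": 0},
    {"offset": [0,0.1,3.5],"delta_rot": [-0.01,0,0],"fingers": 0},
    {"offset": [0,0.1,3.5],"delta_rot": [-0.01,0,0],"fingers": 0},
  ],
)

```text
t: 4.95
ee_pos: [0.4728, 0.1784, 0.068]
orientation: [0.0, 0.754, -0.656, -0.0]
force: [0.9, 0.1, 1.0]
grip_width: -0.001
```

```bash
python3 off.py 33 -1 68
```

```text
t 4.95 box xy [-88.7  -0.6] z 0.068 F [0.9 0.1 1. ] grip -0.0
off cm [ 1.000e-02 -1.217e+01  0.000e+00] rot [ 0.     0.    -0.003]
```

Emit:
servo_tool(
  steps=[
    {"offset": [0,-0.7,0],"delta_rot": [0,0,0],"fingers": 0},
    {"offset": [0,-1.2,0],"delta_rot": [0,0,0],"fingers": 0},
    {"offset": [0,-1.7,0],"delta_rot": [0,0,0],"fingers": 0},
    {"offset": [0,-2.3,0],"delta_rot": [0,0,0],"fingers": 0},
    {"offset": [0,-2.9,0],"delta_rot": [0,0,0],"fingers": 0},
    {"offset": [0,-3.5,0],"delta_rot": [0,0,0],"fingers": 0},
    {"offset": [0,-4.1,0],"delta_rot": [0,0,0],"fingers": 0},
    {"offset": [0,-4.7,0],"delta_rot": [0,0,0],"fingers": 0},
    {"offset": [0,-5.3,0],"delta_rot": [0,0,0],"fingers": 0},
    {"offset": [0,-5.3,0],"delta_rot": [0,0,0],"fingers": 0},
  ],
)

```text
t: 5.78
ee_pos: [0.5268, 0.1859, 0.0681]
orientation: [-0.001, 0.754, -0.657, 0.0]
force: [-0.6, 0.8, 1.0]
grip_width: 0.001
```

```bash
python3 off.py 33 -1 68; python3 - <<'E'
from h import *
c=bot.camera("side")
cv2.imwrite("pics/s3.png",cv2.resize(c["color"][190:310,130:290],(800,600)))
E
```

```text
t 5.7833 box xy [-34.1  -0.8] z 0.0681 F [-0.6  0.8  1. ] grip 0.0
off cm [-0.   -6.71  0.01] rot [-0.001  0.001 -0.003]
```

View pics/s3.png

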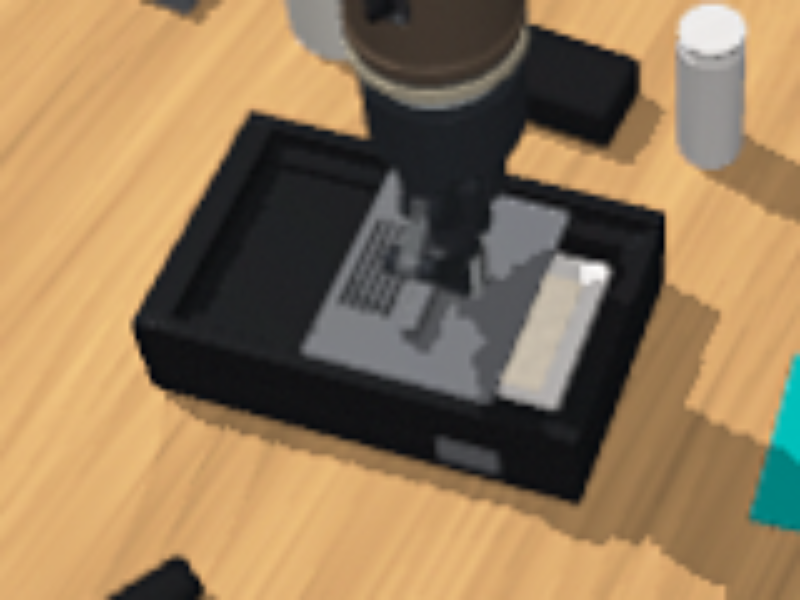

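The cover is sliding freely over the tab. Its near edge is at about (530,320) and the drive shows at (555,330). I'll keep going.

Emit:
servo_tool(
  steps=[
    {"offset": [0,-0.6,0],"delta_rot": [0,0,0],"fingers": 0},
    {"offset": [0,-1.3,0],"delta_rot": [0,0,0],"fingers": 0},
    {"offset": [0,-2.1,0],"delta_rot": [0,0,0],"fingers": 0},
    {"offset": [0,-2.9,0],"delta_rot": [0,0,0],"fingers": 0},
    {"offset": [0,-3.7,0],"delta_rot": [0,0,0],"fingers": 0},
    {"offset": [0,-4.5,0],"delta_rot": [0,0,0],"fingers": 0},
    {"offset": [0,-5.2,0],"delta_rot": [0,0,0],"fingers": 0},
    {"offset": [0,-5.8,0],"delta_rot": [0,0,0],"fingers": 0},
    {"offset": [0,-6.4,0],"delta_rot": [0,0,0],"fingers": 0},
    {"offset": [0,-6.7,0],"delta_rot": [0,0,0],"fingers": 0},
  ],
)

```text
t: 6.67
ee_pos: [0.5934, 0.1952, 0.068]
orientation: [-0.0, 0.754, -0.657, 0.0]
force: [-0.3, 0.1, 0.8]
grip_width: 0.001
```

```bash
python3 off.py 33 -1 68
```

```text
t 6.6667 box xy [33.1 -1. ] z 0.068 F [-0.3  0.1  0.8] grip 0.0
off cm [-0.    0.01 -0.  ] rot [-0.001  0.001 -0.003]
```

Now backing off 2 cm, raising well clear, and checking.

Emit:
servo_tool(
  steps=[
    {"offset": [0,1,0],"delta_rot": [0,0,0],"fingers": 0},
    {"offset": [0,2,0],"delta_rot": [0,0,0],"fingers": 0},
    {"offset": [0,2.5,-3],"delta_rot": [0,0,0],"fingers": 0},
    {"offset": [0,2.5,-7],"delta_rot": [0,0,0],"fingers": 0},
    {"offset": [0,5,-11],"delta_rot": [0,0,0],"fingers": 0},
    {"offset": [0,9,-15],"delta_rot": [0,0,0],"fingers": 0},
    {"offset": [0,13,-18],"delta_rot": [0,0,0],"fingers": 0},
    {"offset": [0,13,-18],"delta_rot": [0,0,0],"fingers": 0},
    {"offset": [0,13,-18],"delta_rot": [0,0,0],"fingers": 0},
    {"offset": [0,13,-18],"delta_rot": [0,0,0],"fingers": 0},
  ],
)

```text
t: 7.5
ee_pos: [0.4639, 0.177, 0.2492]
orientation: [-0.002, 0.754, -0.657, 0.002]
force: [1.6, -0.5, -0.3]
grip_width: 0.001
```

```bash
python3 - <<'E'
from h import *
print(bot.get_state()["ee_pos"],bot.get_state()["force"].round(1))
C=np.array([.5605,.1915]);Y=np.deg2rad(8.1);M=np.array([[np.cos(Y),-np.sin(Y)],[np.sin(Y),np.cos(Y)]])
for n in("side","scene"):
    c=bot.camera(n);P=cloud(c)
    B=np.dstack([(P[...,:2]-C)@M,P[...,2]])*1000
    m=(abs(B[...,1])<37)&(abs(B[...,0])<95)&(B[...,2]<74)&(B[...,2]>66);print(n,"rib x",m.sum(),np.percentile(B[m][:,0],[5,50,95]))
    m=(abs(B[...,1])<50)&(abs(B[...,0]+10)<30)&(B[...,2]<59)&(B[...,2]>52.5);print("cover edge x",m.sum(),np.percentile(B[m][:,0],[2,10]))
    cv2.imwrite(f"pics/{n}4.png",cv2.resize(c["color"],(800,600)))
E
```

```text
[0.46387904 0.17699023 0.24921555] [ 1.6 -0.5 -0.3]
side rib x 80 [42.84835479 47.442845   51.43593066]
cover edge x 260 [-1.50909497 -0.42736091]
scene rib x 77 [45.95002507 50.35552555 54.26838912]
cover edge x 180 [7.32034985e-04 1.77508731e+00]
```

View pics/side4.png

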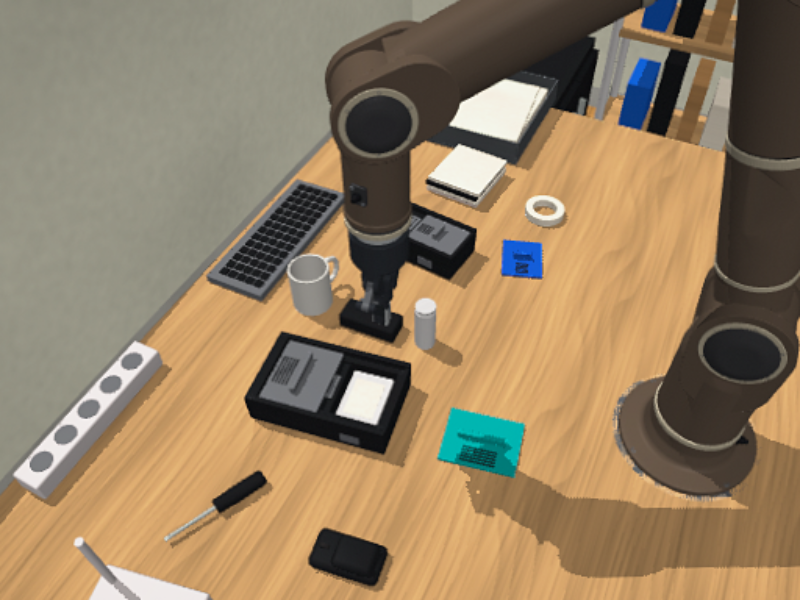

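View pics/scene4.png

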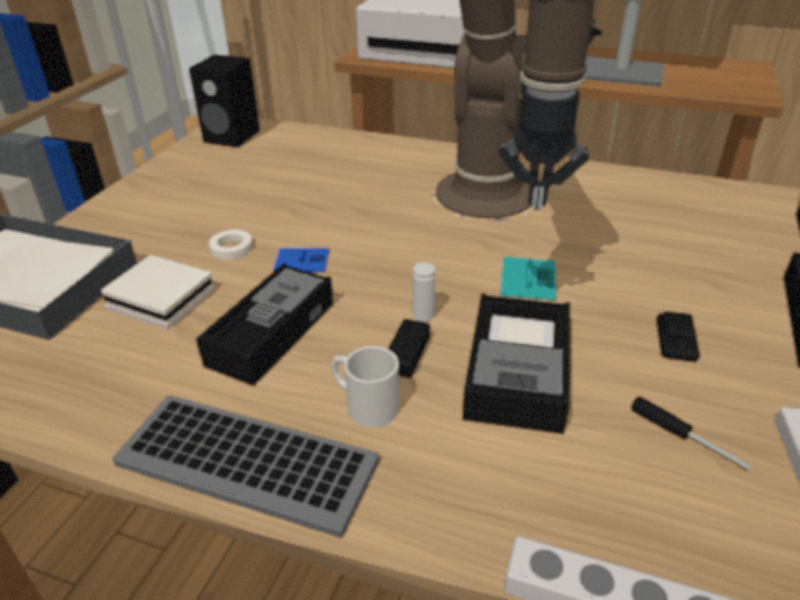

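Both views show the bay open, with the white drive at side (367,397), and the cover at the stop end at side (300,375). The narrow box and the bystanders look unmoved, and the arm is clear.

```bash
python3 -c "
from rig import bot
print(bot.hand_in())"
```

```text
the job is handed in; nothing more can be done
None
```

The wide drive box is open and the job is handed in at about 7.6 s of the 38 s allowed.

- **Tab:** I pressed it with the closed fingertips until it hit the hard stop, at about 23 N. Its top then measured 46 mm above the desk, which is fully in.
- **Cover:** I pushed it by its rib along the rails, about 108 mm, without lifting it.
- **Last checks:** The cover origin is at about +47 mm by the side camera and +50 mm by the scene camera. They disagree by about 3 mm, roughly the calibration error, and both are well past the +32 mm needed. Both pictures show the bay uncovered with the drive in it.
- **Surroundings:** By eye, in the last pictures, the narrow box is still shut and nothing else has moved. I did not measure the narrow box's tab. The arm ended about 18 cm above the box, touching nothing.

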